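Pack the spice caddy under its cantilever tray

TASK

Lift the caddy's top tray by its wooden handle and swing it up and back as far as it goes, then set the shortest of the three black-lidded glass spice jars down gently, standing upright, in the free space of the compartment underneath. Finally bring the tray back by its handle until it is fully home over the compartment, and let go.

Things in the scene. Friction and masses are not known exactly. Their poses are not given: they have to be found in the camera images.
- box: Caddy: fixed open wooden box 150 (x) x 260 (y) x 85 mm high, walls and floor 5 mm. Origin: centre of its underside; x away from the robot (the way the tray opens), y along its length, z up. A carton (110 x 50 x 55) is fixed at the +y end, near face at y = +67; free floor: y -125 to +67, x -70 to +70 mm. Closed, 82 mm is free under the tray. Tray arms run outside both ends, to y = 138 mm.
- tray_lift (a joint): Angle (rad) of the arms carrying the tray: 0 closed (start), 1.92 fully open, behind the box. The tray stays level and does not turn: at angle q it has shifted from closed, along the box's x and z, by 110 (sin(q - 1.047) + 0.866) mm back and 110 (cos(q - 1.047) - 0.5) mm up (peak 55 up; open 179 back, 16 up). Stiff hinge: it stays where it is left; 4 to 7 N at the handle moves it.
- tray_handle (a point): Centre of the handle bar on the tray: dark wooden bar 14 (box's x) x 100 (y) x 16 mm high on two end posts 92 mm apart; axes parallel to the box's. It lies midway along the tray, 56 mm above the tray's underside; closed, 143 mm above the counter over the box's centre. Tray 130 x 250 mm, walls 30 mm high; the flat tins in it are fixed and lower than the walls.
- jar: Shortest of three glass spice jars with black lids and brown contents: round, straight-sided, 48 mm diameter, 62 mm high (lid: top 18 mm), upright on the counter, 80 to 170 g. Origin: centre of its underside, z up. The other two are 105 mm tall (diameter 48) and 85 mm tall (diameter 70); which stands where changes.

How it is judged:
On the way, in this order (a step that is already met when the one before it is completed fails the run):
1. the tray is swung up and back, open by more than 1.5 rad (value of joint tray_lift above 1.5 rad), for 0.2 s.
2. the short jar stands upright on the compartment's floor while the tray is open (x of jar in the frame of box between -0.075 and 0.075 m and y of jar in the frame of box between -0.13 and 0.13 m and z of jar in the frame of box below 0.015 m and angle between jar's own z axis and vertical below 0.2 rad and value of joint tray_lift above 1.2 rad), for 0.2 s.
At the end, for the whole second after the job is handed in: The short jar stands on the compartment's floor inside the box (underside less than 15 mm above the box's underside, leaning less than 0.2 rad), at rest and released, and the tray is closed over it to within 0.1 rad of its stop (about 10 mm) (x of jar in the frame of box between -0.075 and 0.075 m and y of jar in the frame of box between -0.13 and 0.13 m and z of jar in the frame of box below 0.015 m and angle between jar's own z axis and vertical below 0.2 rad and value of joint tray_lift below 0.1 rad and linear speed of jar below 0.02 m/s and contact force between the fingers and jar below 0.1 N); the robot touches nothing.
It fails at once if the jar is dropped or thrown into the box (faster than 0.7 m/s near its floor) (x of jar in the frame of box between -0.075 and 0.075 m and y of jar in the frame of box between -0.13 and 0.13 m and z of jar in the frame of box below 0.04 m and linear speed of jar above 0.7 m/s).
It also fails if it takes over 72 s, if anything falls off the work surface, if the arm or the gripper's body presses on something with over 40 N, if the wrist force passes 120 N, or if a joint passes its speed limit or range.

ROBOT

A 7-joint arm with a two-finger parallel gripper is mounted at the origin on the work surface. World frame = base frame: x ahead of the robot, y to its left, z up, the work surface at z = 0. Lengths are in m, angles in rad, forces in N, time in s.
With the tool pointing down it reaches from about 0.4 to 0.85 m from the base axis. Payload 4.5 kg.
Tool frame: the origin (TCP) lies at the very end of the fingers, on their centre line; the grasp point (between the pads) lies 19 mm behind it; z points along the fingers, y is the line along which they close (so a half turn about z gives the same grasp; the last joint's range is limited). The gripper opens to 88 mm and grips with 3 to 60 N. Pads are 18 mm wide; open, the fingers measure 123 mm over their backs; the gripper's body (75 mm by 187 mm) begins 45 mm behind the grasp point.
Start: joints at [1.205, 0.689, -0.195, 1.565, 0.157, 0.902, -0.215], TCP at [0.243, -0.576, 0.239] pointing down, gripper open.
Joint ranges: [-3.01, 3.01], [-0.46, 2.08], [-1.47, 1.51], [0.13, 2.56], [-1, 4.14], [0.04, 2.09], [-2.66, 2.66]. Speed limits (rad/s): [2.57, 2.57, 3.14, 3.14, 3.14, 3.14, 3.14].

INTERFACE

Orientations are given as a unit quaternion [x, y, z, w].
In Python, from plant import r gives the robot as it stands. The module is installed in compiled form; this text tells all that it offers.
- The arm moves only by the tool step_arm, never from a script. Its argument "increments" is a list of rows, each a list of 2 entries, a list of its own where there are three numbers: the shift along the world's x, y, z in cm, then the turn, a rotation vector about the world's x, y, z in degrees. A call has exactly 10 rows; each row shifts and turns the commanded pose from where the row before left it; what a row does not reach is not made up. A row lasts 1/10 s, in which the tool goes at most 50 mm and 8.59 degrees, less where a joint would pass 70% of its speed; a pose out of reach is approached as far as the arm can. A call is refused whole if a number of a shift passes 5 or a number of a turn 8.59, either way. A call with a gripper value outside its range is refused whole. "fingers" is the opening, from 0 (shut) to 1 (fully open), set as the call begins (left out, the last holds). The fingers move at their own pace and stop on an object; "grip_force" is the grip in N (left out, the last holds). Time passes only in rows, so rows that do not move let the fingers close, or fill a call up. It gives the time, the measured TCP pose, the force, the opening and the grip force at its end, in the units of the state.
- r.get_state(): the state, without advancing time (a new reading comes with each control period).
- r.snapshot(name): name is "scene" or "top"; returns (picture, depth): 480x640x3 uint8, red, green, blue; 480x640 float32, m along the optical axis (not along the pixel's ray), 0 where there is no reading.
- r.calibration(name): a dict with "fov_y" (degrees; the focal length in pixels is half the picture's height over the tangent of half this angle, whatever the lens; pixels are square), "cx", "cy" (the principal point, pixels), "R" (3x3) and "t" (3): a world point X has camera coordinates R X + t. Camera axes: x right, y down, z forward; pixel columns grow to the right and rows downward; lengths in m; the calibration is good to about 2 mm. A picture is of the moment at which its call begins. calibration takes no time and is no camera call.
- r.finish_job(): hands the job in; it is judged then, once.
The state is a dict: "clock": time; "q": joint angles; "qd": joint speeds; "joint_torque": joint torques, N m; "tool_pos": TCP position; "eef_rot": TCP orientation; "contact_force": force on the tool from outside, world axes, zero at the start; "moment": the same for the moment, N m; "opening": opening from 0.0 (shut) to 1.0 (fully open); "finger_force": force on a finger pad.
Only numpy, scipy, OpenCV 4.12 (cv2) and the standard library are available. Lean on these libraries where they do the work, as an engineer would, in place of code of your own. Each camera call takes 0.05 s, during which the arm holds its last target. There are 200 camera calls.

## Working session

There is one attempt and no reset: what is moved stays moved. The work goes in short steps, Python scripts to look and compute and a tool call to move; the robot and the scene stay as the last step left them, time stands still between calls to the robot, and variables do not carry over. Pictures are saved under pics/ and viewed, at most 10 in all, crops included, and the job is handed in when it is done.

Besides the shell and the picture viewer there is one more tool, called after ">>>" by a JSON object that holds its "op" and its "data", one argument or row to a line. step_arm: Moves the arm, as the interface text tells. Its arguments: {"type":"object","properties":{"increments":{"type":"array","items":{"type":"array"}},"fingers":{"type":"number"},"grip_force":{"type":"number"}},"required":["increments"]}

```bash
mkdir -p pics; cat > h.py <<'E'
import numpy as np, cv2
from plant import r
def cloud(name):
    p,d=r.snapshot(name); c=r.calibration(name)
    f=240/np.tan(np.radians(c["fov_y"])/2)
    v,u=np.mgrid[:480,:640]
    P=np.stack([(u-c["cx"])/f*d,(v-c["cy"])/f*d,d],-1)
    W=(P-np.array(c["t"]))@np.array(c["R"])
    W[d==0]=np.nan
    return p,W
E
python3 - <<'E'
from h import *
for n in("scene","top"):
    p,W=cloud(n); cv2.imwrite(f"pics/{n}0.png",p[:,:,::-1]); np.save(n,W)
    c=r.calibration(n);print(n,c["fov_y"],c["cx"],c["cy"],-np.array(c["R"]).T@c["t"],np.array(c["R"])[2])
print(r.get_state())
E
```

```text
scene 53.57810697977829 306.85299229080954 248.9460883701462 [0.94739636 0.17911285 0.54052808] [-0.64582633 -0.44845409 -0.61789747]
top 54.100054200728515 320.7640059304412 239.9203493210543 [ 0.37479065 -0.11426194  0.87437285] [ 0.1526948   0.01411714 -0.98817256]
{'clock': 0.1, 'q': array([ 1.20479095,  0.68989437, -0.19452641,  1.56623434,  0.15727626,
        0.90248907, -0.21508738]), 'qd': array([-0.0026906 , -0.00172189,  0.00148705, -0.00272214, -0.00123568,
       -0.00014776, -0.00148856]), 'joint_torque': array([-3.68186011e-03, -5.28496563e+01, -1.27180796e+00, -1.53836435e+01,
       -5.25408739e-02,  1.92290856e-03,  2.36252174e-05]), 'tool_pos': array([ 0.24302392, -0.57520393,  0.23799548]), 'eef_rot': array([ 9.80077795e-01,  1.98612301e-01, -2.09338384e-04, -7.91211317e-04]), 'contact_force': array([-0.51675503, -0.66458969, -0.22886734]), 'moment': array([ 0.00545152, -0.01092098,  0.04494862]), 'finger_force': 0.0, 'opening': 1.0025910130892604}
```

View pics/top0.png

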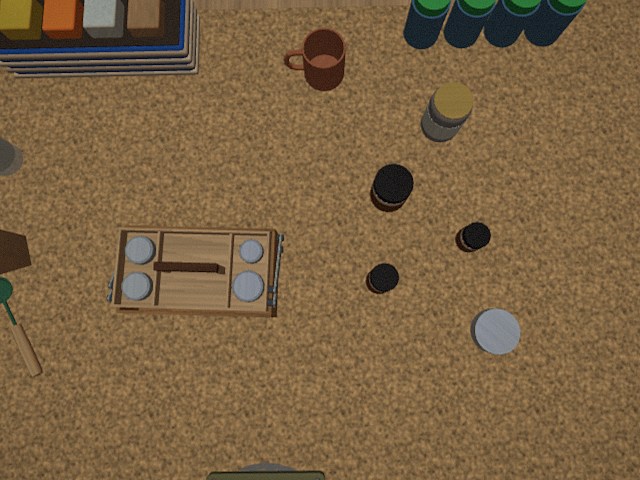

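View pics/scene0.png

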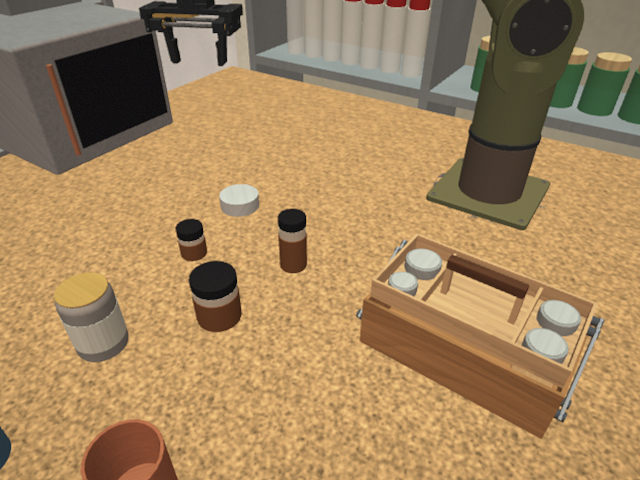

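The top picture shows the caddy at about (195,272) with its handle at (188,267). The black lids are at (476,236), (384,278) and (393,185). In the scene picture the shortest jar is at (191,240), which is the lid at (476,236) in the top view.

```bash
cat >> h.py <<'E'
def handle(p,W,zr=(0.13,0.25)):
    hsv=cv2.cvtColor(p,cv2.COLOR_RGB2HSV)
    m=(hsv[...,2]<110)&(W[...,2]>zr[0])&(W[...,2]<zr[1])&(W[...,1]>-.2)
    m=cv2.morphologyEx(m.astype(np.uint8),cv2.MORPH_OPEN,np.ones((2,2)))
    return m
E
python3 - <<'E'
from h import *
p=cv2.imread("pics/top0.png")[:,:,::-1].copy(); W=np.load("top.npy")
for n,(u,v) in dict(handle=(188,267),short=(476,235),tall=(384,276),fat=(393,183),tin=(497,331),wallL=(119,270),wallR=(275,250)).items(): print(n,W[v,u].round(4))
# lids: dark, heights
hsv=cv2.cvtColor(p,cv2.COLOR_RGB2HSV)
for n,(u,v),h in (("short",(476,235),.062),("tall",(384,276),.105),("fat",(393,183),.085)):
    s=np.s_[v-30:v+30,u-30:u+30]; w=W[s]; m=abs(w[...,2]-h)<.006
    q=w[m]; c,rr=cv2.minEnclosingCircle(q[:,:2].astype(np.float32)); print(n,m.sum(),c,rr,q[:,2].mean())
m=handle(p,W,(.141,.165)); m[:, :140]=0;m[:,235:]=0
q=W[m>0]; print(m.sum(),q[:,2].mean(),cv2.minAreaRect(q[:,:2].astype(np.float32)))
# caddy rim
m=(W[...,2]>.08)&(W[...,2]<.16); m[:, :100]=0; m[:,290:]=0; m[:220]=0;m[325:]=0
q=W[m]; print(cv2.minAreaRect(q[:,:2].astype(np.float32)),np.percentile(q[:,2],[5,50,95]))
mt=(abs(W[...,2]-.117)<.006)&m; print(cv2.minAreaRect(W[mt][:,:2].astype(np.float32)),mt.sum())
for n in (0,):
  Ws=np.load("scene.npy"); ps=cv2.imread("pics/scene0.png")[:,:,::-1].copy()
  m=handle(ps,Ws,(.141,.16)); q=Ws[m>0]; q=q[(q[:,0]<.65)&(q[:,1]>-.1)]; print("sc",len(q),cv2.minAreaRect(q[:,:2].astype(np.float32)))
  print(Ws[229,190], Ws[275,487])
  w=Ws[210:250,165:215]; q=w[abs(w[...,2]-.062)<.004]; print(cv2.minEnclosingCircle(q[:,:2].astype(np.float32)))
E
```

```text
handle [0.4476 0.1027 0.1506]
short [ 0.5047 -0.3739  0.06  ]
tall [ 0.4325 -0.206   0.1028]
fat [ 0.594  -0.2291  0.0854]
tin [ 0.3383 -0.4093  0.0295]
wallL [0.449  0.2305 0.1057]
wallR [ 0.4839 -0.0225  0.062 ]
short 561 (0.5064693093299866, -0.3756321966648102) 0.023942988365888596 0.06075594357511684
tall 633 (0.43204328417778015, -0.2060685008764267) 0.023408889770507812 0.10361961264026467
fat 1199 (0.5965890884399414, -0.22935889661312103) 0.034872714430093765 0.08361995901435407
574 0.14383909456737468 ((0.44877341389656067, 0.11506589502096176), (0.11202831566333771, 0.012358106672763824), 87.07294464111328)
((0.4497801661491394, 0.109284408390522), (0.27878811955451965, 0.1502126008272171), 87.5025634765625) [0.08402819 0.09164818 0.11790239]
((0.4497748911380768, 0.10961664468050003), (0.2516295909881592, 0.13016916811466217), 87.49044036865234) 1429
sc 1717 ((-0.14469140768051147, -0.007394269108772278), (1.24708890914917, 0.15780358016490936), 8.914502143859863)
[ 0.51466853 -0.36630754  0.06239188] [0.45746397 0.11014569 0.15019328]
((0.5097456574440002, -0.3774580955505371), 0.024554654955863953)
```

>>> {"op": "step_arm", "data": {
  "increments": [
    [[2.5,2.5,0],[0,0,6.5]],
    [[2.5,3.5,0],[0,0,6.5]],
    [[2.5,3.5,0],[0,0,6.5]],
    [[2.5,3.5,0],[0,0,6.5]],
    [[2.5,3.5,0],[0,0,6.5]],
    [[2.5,3.5,0],[0,0,6.5]],
    [[2.5,3.5,0],[0,0,6.5]],
    [[2.5,3.5,0],[0,0,6.5]],
    [[0.6,3.5,0],[0,0,6.5]],
    [[0,3.5,0],[0,0,6.1]]
  ],
  "fingers": 0.6,
  "grip_force": 40
}}

```text
clock: 1.1
tool_pos: [0.4505, -0.2337, 0.2385]
eef_rot: [0.72, 0.694, 0.001, 0.0]
contact_force: [0.3, 0.3, 0.1]
opening: 0.603
finger_force: 0.0
```

>>> {"op": "step_arm", "data": {
  "increments": [
    [[0,3.5,0],[0,0,0]],
    [[0,3.5,0],[0,0,0]],
    [[0,3.5,0],[0,0,0]],
    [[0,3.5,0],[0,0,0]],
    [[0,3.5,0],[0,0,0]],
    [[0,3.5,0],[0,0,0]],
    [[0,3.5,0],[0,0,0]],
    [[0,3.5,0],[0,0,0]],
    [[0,3.5,0],[0,0,0]],
    [[0,2.6,0],[0,0,0]]
  ]
}}

```text
clock: 2.1
tool_pos: [0.4489, 0.1077, 0.2387]
eef_rot: [0.722, 0.692, 0.0, -0.0]
contact_force: [-0.1, 0.0, -0.1]
opening: 0.601
finger_force: 0.0
```

```bash
cat > st.py <<'E'
from plant import r
from scipy.spatial.transform import Rotation as R
import numpy as np
s=r.get_state(); M=R.from_quat(s["eef_rot"]).as_matrix()
print(s["clock"],s["tool_pos"].round(4),"yaxis yaw",np.degrees(np.arctan2(M[1,1],M[0,1])).round(2),"z",M[:,2].round(3),"q",s["q"].round(2),"F",s["contact_force"].round(1),s["opening"].__round__(3),s["finger_force"])
E
python3 st.py
```

```text
2.1 [0.4489 0.1077 0.2387] yaxis yaw -2.37 z [-0.     0.001 -1.   ] q [-0.03  0.51 -0.46  2.03  0.35  0.68 -0.76] F [-0.1  0.  -0.1] 0.601 0.0
```

>>> {"op": "step_arm", "data": {
  "increments": [
    [[0,0,-1],[0,0,0]],
    [[0,0,-2],[0,0,0]],
    [[0,0,-2],[0,0,0]],
    [[0,0,-2],[0,0,0]],
    [[0,0,-1.5],[0,0,0]],
    [[0,0,-1.2],[0,0,0]],
    [[0,0,-1],[0,0,0]],
    [[0,0,-0.7],[0,0,0]],
    [[0,0,0],[0,0,0]],
    [[0,0,0],[0,0,0]]
  ]
}}

```text
clock: 3.1
tool_pos: [0.4494, 0.1051, 0.1248]
eef_rot: [0.722, 0.691, 0.0, 0.0]
contact_force: [0.7, 0.3, -1.0]
opening: 0.601
finger_force: 0.0
```

>>> {"op": "step_arm", "data": {
  "increments": [
    [[0,0,0],[0,0,0]],
    [[0,0,0],[0,0,0]],
    [[0,0,0],[0,0,0]],
    [[0,0,0],[0,0,0]],
    [[0,0,0],[0,0,0]],
    [[0,0,0],[0,0,0]],
    [[0,0,0],[0,0,0]],
    [[0,0,0],[0,0,0]],
    [[0,0,0],[0,0,0]],
    [[0,0,0],[0,0,0]]
  ],
  "fingers": 0
}}

```text
clock: 4.1
tool_pos: [0.4497, 0.1053, 0.1248]
eef_rot: [0.722, 0.692, 0.0, 0.0]
contact_force: [1.6, -0.5, 1.4]
opening: 0.154
finger_force: 40.0
```

```bash
python3 st.py; python3 - <<'E'
import numpy as np
def rows(q):
    c=11*(np.sin(q-1.047)+.866); z=11*(np.cos(q-1.047)-.5); a=np.radians(-2.5)
    return np.diff(np.c_[c*np.cos(a),c*np.sin(a),z],axis=0).round(2).tolist()
print(rows(np.linspace(0,1.91,21)))
E
```

```text
4.1 [0.4497 0.1053 0.1248] yaxis yaw -2.5 z [ 0.001  0.    -1.   ] q [-0.15  0.7  -0.28  2.15  0.53  0.36 -0.91] F [ 1.6 -0.5  1.4] 0.154 40.00016424804926
[[0.57, -0.02, 0.88], [0.65, -0.03, 0.83], [0.72, -0.03, 0.76], [0.79, -0.03, 0.69], [0.86, -0.04, 0.61], [0.91, -0.04, 0.52], [0.96, -0.04, 0.43], [0.99, -0.04, 0.34], [1.02, -0.04, 0.24], [1.04, -0.05, 0.15], [1.05, -0.05, 0.05], [1.05, -0.05, -0.05], [1.04, -0.05, -0.15], [1.02, -0.04, -0.25], [0.99, -0.04, -0.35], [0.95, -0.04, -0.44], [0.91, -0.04, -0.53], [0.85, -0.04, -0.61], [0.79, -0.03, -0.69], [0.72, -0.03, -0.76]]
```

Gripped: the opening of 0.154 is about 13.5 mm, which matches the bar. Now swing the tray.

>>> {"op": "step_arm", "data": {
  "increments": [
    [[0.57,-0.02,0.88],[0,0,0]],
    [[0.65,-0.03,0.83],[0,0,0]],
    [[0.72,-0.03,0.76],[0,0,0]],
    [[0.79,-0.03,0.69],[0,0,0]],
    [[0.86,-0.04,0.61],[0,0,0]],
    [[0.91,-0.04,0.52],[0,0,0]],
    [[0.96,-0.04,0.43],[0,0,0]],
    [[0.99,-0.04,0.34],[0,0,0]],
    [[1.02,-0.04,0.24],[0,0,0]],
    [[1.04,-0.05,0.15],[0,0,0]]
  ]
}}

```text
clock: 5.1
tool_pos: [0.5308, 0.1018, 0.1789]
eef_rot: [0.722, 0.692, -0.003, -0.002]
contact_force: [-6.2, -0.2, 6.1]
opening: 0.156
finger_force: 40.0
```

>>> {"op": "step_arm", "data": {
  "increments": [
    [[1.05,-0.05,0.05],[0,0,0]],
    [[1.05,-0.05,-0.05],[0,0,0]],
    [[1.04,-0.05,-0.15],[0,0,0]],
    [[1.02,-0.04,-0.25],[0,0,0]],
    [[0.99,-0.04,-0.35],[0,0,0]],
    [[0.95,-0.04,-0.44],[0,0,0]],
    [[0.91,-0.04,-0.53],[0,0,0]],
    [[0.85,-0.04,-0.61],[0,0,0]],
    [[0.79,-0.03,-0.69],[0,0,0]],
    [[0.72,-0.03,-0.76],[0,0,0]]
  ]
}}

```text
clock: 6.1
tool_pos: [0.6287, 0.0976, 0.1411]
eef_rot: [0.722, 0.692, 0.0, 0.0]
contact_force: [-0.1, 0.1, 3.5]
opening: 0.153
finger_force: 40.0
```

```bash
python3 st.py
```

```text
6.1 [0.6287 0.0976 0.1411] yaxis yaw -2.49 z [ 0.  0. -1.] q [-0.01  0.85 -0.41  1.61  0.43  0.78 -0.65] F [-0.1  0.1  3.5] 0.153 39.99995604157448
```

>>> {"op": "step_arm", "data": {
  "increments": [
    [[0,0,0],[0,0,0]],
    [[0,0,0],[0,0,0]],
    [[0,0,0],[0,0,0]],
    [[0,0,0],[0,0,0]],
    [[0,0,0.5],[0,0,0]],
    [[0,0,2],[0,0,0]],
    [[0,0,2.5],[0,0,0]],
    [[0,0,2.5],[0,0,0]],
    [[0,0,2.5],[0,0,0]],
    [[0,-2,2],[0,0,0]]
  ],
  "fingers": 0.6
}}

```text
clock: 7.1
tool_pos: [0.628, 0.0816, 0.2639]
eef_rot: [0.72, 0.694, 0.002, -0.001]
contact_force: [0.2, 0.2, 0.7]
opening: 0.604
finger_force: 0.0
```

```bash
python3 st.py; python3 - <<'E'
from h import *
for n in("scene","top"):
    p,W=cloud(n); cv2.imwrite(f"pics/{n}1.png",p[:,:,::-1]); np.save(n,W)
E
```

```text
7.1 [0.628  0.0816 0.2639] yaxis yaw -2.18 z [ 0.002  0.004 -1.   ] q [ 0.05  0.7  -0.47  1.5   0.35  1.02 -0.54] F [0.2 0.2 0.7] 0.604 0.0
```

View pics/top1.png

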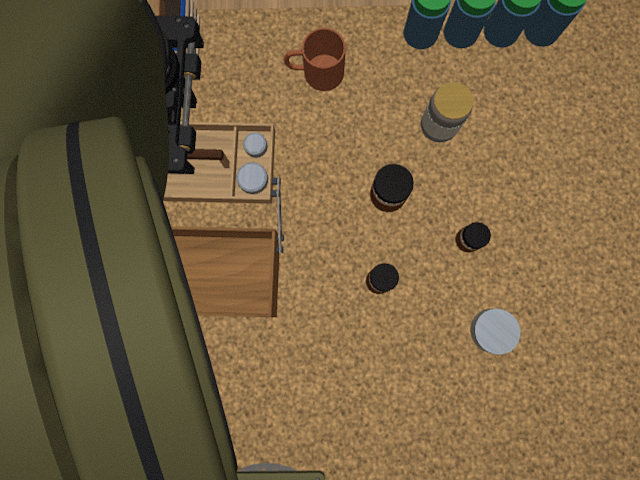

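The tray is open at (220,165) and the compartment is empty at (230,272), so I'll go for the short jar.

>>> {"op": "step_arm", "data": {
  "increments": [
    [[-1.2,-4.5,0],[0,0,0]],
    [[-1.2,-4.5,0],[0,0,0]],
    [[-1.2,-4.5,0],[0,0,0]],
    [[-1.2,-4.5,0],[0,0,0]],
    [[-1.2,-4.5,0],[0,0,0]],
    [[-1.2,-4.5,0],[0,0,0]],
    [[-1.2,-4.5,0],[0,0,0]],
    [[-1.2,-4.5,0],[0,0,0]],
    [[-1.2,-4.5,0],[0,0,0]],
    [[-1.2,-4.5,0],[0,0,0]]
  ],
  "fingers": 0.95
}}

```text
clock: 8.2
tool_pos: [0.5073, -0.3734, 0.2607]
eef_rot: [0.722, 0.692, 0.0, -0.001]
contact_force: [0.4, 1.1, -0.4]
opening: 0.95
finger_force: 0.0
```

>>> {"op": "step_arm", "data": {
  "increments": [
    [[0,0,0],[0,0,0]],
    [[0,0,-2.5],[0,0,0]],
    [[0,0,-3],[0,0,0]],
    [[0,0,-3],[0,0,0]],
    [[0,0,-2.5],[0,0,0]],
    [[0,0,-2],[0,0,0]],
    [[0,0,-1],[0,0,0]],
    [[0,0,0],[0,0,0]],
    [[0,0,0],[0,0,0]],
    [[0,0,0],[0,0,0]]
  ]
}}

```text
clock: 9.2
tool_pos: [0.509, -0.3726, 0.1226]
eef_rot: [0.722, 0.692, 0.0, 0.001]
contact_force: [-0.1, -0.4, -0.2]
opening: 0.949
finger_force: 0.0
```

```bash
python3 st.py; python3 - <<'E'
from h import *
p,W=cloud("top"); w=W[205:265,446:506]; q=w[abs(w[...,2]-.062)<.006]
print(len(q), q[:,:2].mean(0) if len(q) else 0, cv2.minEnclosingCircle(q[:,:2].astype(np.float32)) if len(q) else 0)
E
```

```text
9.2 [ 0.509  -0.3726  0.1226] yaxis yaw -2.49 z [ 0.002 -0.001 -1.   ] q [ 0.79  0.87 -0.43  1.64  0.49  0.74  0.09] F [-0.1 -0.4 -0.2] 0.949 0.0
506 [ 0.50575603 -0.37252821] ((0.5066067576408386, -0.375430703163147), 0.02380182594060898)
```

>>> {"op": "step_arm", "data": {
  "increments": [
    [[-0.1,-0.35,0],[0,0,0]],
    [[0,0,-2],[0,0,0]],
    [[0,0,-2],[0,0,0]],
    [[0,0,-2],[0,0,0]],
    [[0,0,-1.3],[0,0,0]],
    [[0,0,-1],[0,0,0]],
    [[0,0,-1],[0,0,0]],
    [[0,0,0],[0,0,0]],
    [[0,0,0],[0,0,0]],
    [[0,0,0],[0,0,0]]
  ]
}}

```text
clock: 10.25
tool_pos: [0.5076, -0.3762, 0.0292]
eef_rot: [0.722, 0.692, 0.0, 0.001]
contact_force: [-0.7, 0.5, -0.9]
opening: 0.948
finger_force: 0.0
```

>>> {"op": "step_arm", "data": {
  "increments": [
    [[0,0,0],[0,0,0]],
    [[0,0,0],[0,0,0]],
    [[0,0,0],[0,0,0]],
    [[0,0,0],[0,0,0]],
    [[0,0,0],[0,0,0]],
    [[0,0,0],[0,0,0]],
    [[0,0,0],[0,0,0]],
    [[0,0,0],[0,0,0]],
    [[0,0,0],[0,0,0]],
    [[0,0,0],[0,0,0]]
  ],
  "fingers": 0.3,
  "grip_force": 20
}}

```text
clock: 11.25
tool_pos: [0.5071, -0.3759, 0.0285]
eef_rot: [0.722, 0.692, 0.0, 0.0]
contact_force: [-0.8, 0.9, 0.8]
opening: 0.539
finger_force: 20.0
```

>>> {"op": "step_arm", "data": {
  "increments": [
    [[0,0,0.5],[0,0,0]],
    [[0,0,1.5],[0,0,0]],
    [[0,0,2],[0,0,0]],
    [[0,0,2.5],[0,0,0]],
    [[0,0,3],[0,0,0]],
    [[0,0,3],[0,0,0]],
    [[0,0,3],[0,0,0]],
    [[0,0,2.5],[0,0,0]],
    [[0,0,1.5],[0,0,0]],
    [[0,0,0.5],[0,0,0]]
  ]
}}

```text
clock: 12.25
tool_pos: [0.508, -0.3762, 0.2315]
eef_rot: [0.722, 0.692, 0.001, 0.002]
contact_force: [0.3, -0.2, -0.6]
opening: 0.538
finger_force: 20.0
```

```bash
python3 st.py; python3 - <<'E'
from h import *
p,W=cloud("scene"); cv2.imwrite("pics/lift.png",p[:360,100:500,::-1])
p,W=cloud("top"); np.save("top",W); cv2.imwrite("pics/top2.png",p[:,:,::-1])
# carton
m=(W[...,1]>.14)&(W[...,1]<.26)&(abs(W[...,0]-.45)<.07)&(abs(W[...,2]-.06)<.006)
q=W[m]; print(m.sum(), q.min(0) if len(q) else 0,q.max(0) if len(q) else 0)
m=(abs(W[...,2]-.085)<.005)&(abs(W[...,0]-.45)<.1)&(abs(W[...,1]-.11)<.15)
print(cv2.minAreaRect(W[m][:,:2].astype(np.float32)))
E
```

```text
12.25 [ 0.508  -0.3762  0.2315] yaxis yaw -2.49 z [ 0.004 -0.002 -1.   ] q [ 0.83  0.74 -0.49  1.55  0.4   0.96  0.17] F [ 0.3 -0.2 -0.6] 0.538 19.99992549419403
2027 [0.3833875  0.17325179 0.05402013] [0.51956689 0.2374974  0.06597089]
((0.45976802706718445, 0.10475356876850128), (0.2760842442512512, 0.17876318097114563), 89.97631072998047)
```

View pics/lift.png

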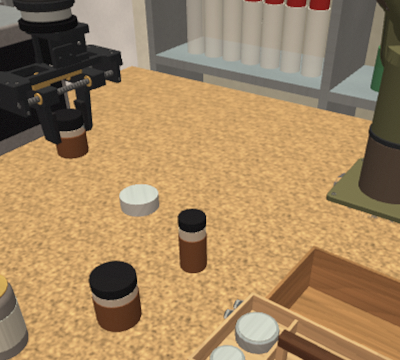

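The jar is held upright at (72,130) in the crop. Carry it over the compartment.

>>> {"op": "step_arm", "data": {
  "increments": [
    [[-0.5,3,0],[0,0,0]],
    [[-0.6,4.6,0],[0,0,0]],
    [[-0.7,4.9,0],[0,0,0]],
    [[-0.7,4.9,0],[0,0,0]],
    [[-0.7,4.9,0],[0,0,0]],
    [[-0.7,4.9,0],[0,0,0]],
    [[-0.7,4.9,0],[0,0,0]],
    [[-0.7,4.9,0],[0,0,0]],
    [[-0.7,4.6,0],[0,0,0]],
    [[-0.5,3.5,0],[0,0,0]]
  ]
}}

```text
clock: 13.35
tool_pos: [0.4407, 0.078, 0.2279]
eef_rot: [0.721, 0.693, -0.0, -0.001]
contact_force: [0.2, 0.2, -0.4]
opening: 0.541
finger_force: 20.0
```

>>> {"op": "step_arm", "data": {
  "increments": [
    [[0,0,0],[0,0,0]],
    [[0,0,0],[0,0,0]],
    [[0,0,-1],[0,0,0]],
    [[0,0,-2],[0,0,0]],
    [[0,0,-2],[0,0,0]],
    [[0,0,-1.5],[0,0,0]],
    [[0,0,-1],[0,0,0]],
    [[0,0,0],[0,0,0]],
    [[0,0,0],[0,0,0]],
    [[0,0,0],[0,0,0]]
  ]
}}

```text
clock: 14.35
tool_pos: [0.4426, 0.0749, 0.1539]
eef_rot: [0.723, 0.691, 0.001, 0.0]
contact_force: [0.2, 0.2, -2.2]
opening: 0.546
finger_force: 20.0
```

```bash
python3 st.py; python3 - <<'E'
from h import *
p,W=cloud("scene"); cv2.imwrite("pics/over.png",cv2.resize(p[120:440,300:640,::-1],None,fx=1.7,fy=1.7))
E
```

```text
14.35 [0.4426 0.0749 0.1539] yaxis yaw -2.53 z [ 0.001  0.    -1.   ] q [-0.06  0.64 -0.33  2.16  0.5   0.42 -0.84] F [ 0.2  0.2 -2.2] 0.546 19.999860227108
```

View pics/over.png

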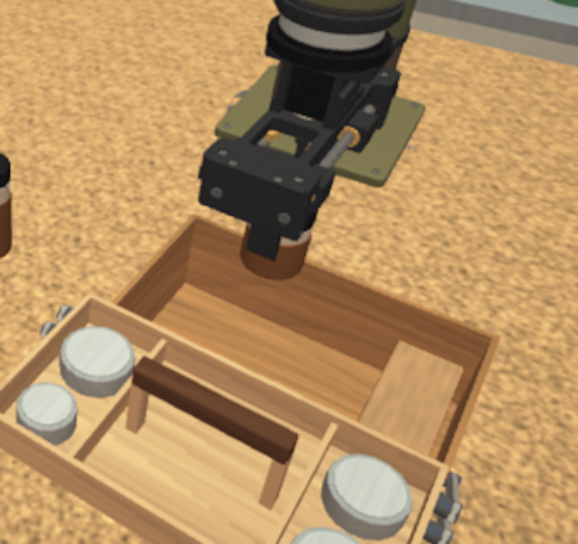

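The jar (275,250) hangs over the empty floor, clear of the tray and the carton. Lower it.

>>> {"op": "step_arm", "data": {
  "increments": [
    [[0,0,-1],[0,0,0]],
    [[0,0,-1.8],[0,0,0]],
    [[0,0,-1.8],[0,0,0]],
    [[0,0,-1.8],[0,0,0]],
    [[0,0,-1.8],[0,0,0]],
    [[0,0,-1.5],[0,0,0]],
    [[0,0,-1],[0,0,0]],
    [[0,0,-0.6],[0,0,0]],
    [[0,0,-0.3],[0,0,0]],
    [[0,0,0],[0,0,0]]
  ]
}}

```text
clock: 15.4
tool_pos: [0.4421, 0.0752, 0.0373]
eef_rot: [0.722, 0.692, -0.0, -0.0]
contact_force: [-0.4, 0.4, -1.1]
opening: 0.539
finger_force: 20.0
```

>>> {"op": "step_arm", "data": {
  "increments": [
    [[0,0,-0.1],[0,0,0]],
    [[0,0,-0.1],[0,0,0]],
    [[0,0,-0.1],[0,0,0]],
    [[0,0,-0.1],[0,0,0]],
    [[0,0,0],[0,0,0]],
    [[0,0,0],[0,0,0]],
    [[0,0,0],[0,0,0]],
    [[0,0,0],[0,0,0]],
    [[0,0,0],[0,0,0]],
    [[0,0,0],[0,0,0]]
  ]
}}

```text
clock: 16.4
tool_pos: [0.4421, 0.0751, 0.0335]
eef_rot: [0.722, 0.692, 0.0, 0.0]
contact_force: [-0.2, -0.2, -2.5]
opening: 0.541
finger_force: 20.0
```

>>> {"op": "step_arm", "data": {
  "increments": [
    [[0,0,-0.05],[0,0,0]],
    [[0,0,-0.05],[0,0,0]],
    [[0,0,0],[0,0,0]],
    [[0,0,0],[0,0,0]],
    [[0,0,0],[0,0,0]],
    [[0,0,0],[0,0,0]],
    [[0,0,0],[0,0,0]],
    [[0,0,0],[0,0,0]],
    [[0,0,0],[0,0,0]],
    [[0,0,0],[0,0,0]]
  ]
}}

```text
clock: 17.4
tool_pos: [0.4421, 0.0751, 0.0333]
eef_rot: [0.722, 0.692, 0.0, 0.0]
contact_force: [-1.8, 0.6, 11.3]
opening: 0.534
finger_force: 20.0
```

On the floor (11 N of contact). Release and rise.

>>> {"op": "step_arm", "data": {
  "increments": [
    [[0,0,0],[0,0,0]],
    [[0,0,0],[0,0,0]],
    [[0,0,0],[0,0,0]],
    [[0,0,0],[0,0,0]],
    [[0,0,0],[0,0,0]],
    [[0,0,0.5],[0,0,0]],
    [[0,0,1],[0,0,0]],
    [[0,0,2],[0,0,0]],
    [[0,0,2],[0,0,0]],
    [[0,0,2],[0,0,0]]
  ],
  "fingers": 0.72
}}

```text
clock: 18.4
tool_pos: [0.4418, 0.0748, 0.1085]
eef_rot: [0.722, 0.692, -0.0, 0.0]
contact_force: [-0.5, -0.3, 0.3]
opening: 0.719
finger_force: 0.0
```

>>> {"op": "step_arm", "data": {
  "increments": [
    [[0,0,2.5],[0,0,0]],
    [[0,0,3],[0,0,0]],
    [[0,0,3],[0,0,0]],
    [[0,0,3],[0,0,0]],
    [[0,0,3],[0,0,0]],
    [[0,0,1.3],[0,0,0]],
    [[0,0,0],[0,0,0]],
    [[0,0,0],[0,0,0]],
    [[0,0,0],[0,0,0]],
    [[0,0,0],[0,0,0]]
  ],
  "fingers": 0.6
}}

```text
clock: 19.4
tool_pos: [0.4415, 0.0748, 0.2645]
eef_rot: [0.722, 0.692, -0.001, -0.001]
contact_force: [-0.4, 0.1, 0.4]
opening: 0.6
finger_force: 0.0
```

```bash
python3 st.py; python3 - <<'E'
from h import *
p,W=cloud("scene"); cv2.imwrite("pics/placed.png",cv2.resize(p[120:440,300:640,::-1],None,fx=1.7,fy=1.7))
m=(abs(W[...,2]-.067)<.004)&(abs(W[...,0]-.443)<.04)&(abs(W[...,1]-.075)<.04)&(p.max(2)<60)
q=W[m]; print(m.sum(),cv2.minEnclosingCircle(q[:,:2].astype(np.float32)))
m=(abs(W[...,2]-.167)<.004)&(abs(W[...,0]-.63)<.03)&(p[...,0]<130)&(abs(W[...,1]-.1)<.08)
q=W[m]; print(m.sum(),cv2.minAreaRect(q[:,:2].astype(np.float32)))
E
```

```text
19.4 [0.4415 0.0748 0.2645] yaxis yaw -2.48 z [-0.002 -0.001 -1.   ] q [ 0.16  0.48 -0.64  2.03  0.41  0.77 -0.77] F [-0.4  0.1  0.4] 0.6 0.0
636 ((0.44558805227279663, 0.07414037734270096), 0.02333529107272625)
1211 ((0.631314754486084, 0.10029631108045578), (0.09929687529802322, 0.014545492827892303), 87.40048217773438)
```

View pics/placed.png

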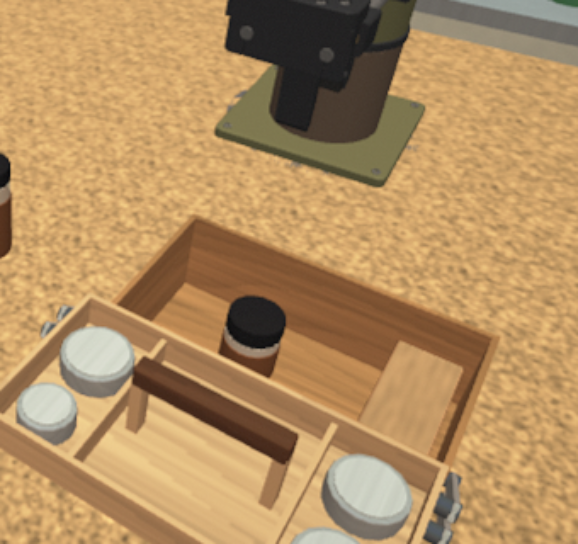

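The jar stands upright at (255,335) in the compartment, and the tray is where I left it. Back to the handle.

>>> {"op": "step_arm", "data": {
  "increments": [
    [[1.5,0.2,0],[0,0,0]],
    [[2.5,0.3,0],[0,0,0]],
    [[2.7,0.3,0],[0,0,0]],
    [[2.7,0.3,0],[0,0,0]],
    [[2.7,0.3,0],[0,0,0]],
    [[2.7,0.3,0],[0,0,0]],
    [[2.4,0.3,0],[0,0,0]],
    [[1.5,0.3,0],[0,0,0]],
    [[0,0,0],[0,0,0]],
    [[0,0,0],[0,0,0]]
  ]
}}

```text
clock: 20.45
tool_pos: [0.6282, 0.0982, 0.2645]
eef_rot: [0.722, 0.692, -0.001, -0.001]
contact_force: [-0.1, -0.3, 0.3]
opening: 0.6
finger_force: 0.0
```

>>> {"op": "step_arm", "data": {
  "increments": [
    [[0,0,-1],[0,0,0]],
    [[0,0,-2],[0,0,0]],
    [[0,0,-2],[0,0,0]],
    [[0,0,-2],[0,0,0]],
    [[0,0,-2],[0,0,0]],
    [[0,0,-1.5],[0,0,0]],
    [[0,0,-1],[0,0,0]],
    [[0,0,-0.8],[0,0,0]],
    [[0,0,0],[0,0,0]],
    [[0,0,0],[0,0,0]]
  ]
}}

```text
clock: 21.45
tool_pos: [0.6294, 0.0983, 0.1429]
eef_rot: [0.722, 0.692, 0.0, 0.0]
contact_force: [-1.0, -0.4, 0.3]
opening: 0.601
finger_force: 0.0
```

>>> {"op": "step_arm", "data": {
  "increments": [
    [[0,0,0],[0,0,0]],
    [[0,0,0],[0,0,0]],
    [[0,0,0],[0,0,0]],
    [[0,0,0],[0,0,0]],
    [[0,0,0],[0,0,0]],
    [[0,0,0],[0,0,0]],
    [[0,0,0],[0,0,0]],
    [[0,0,0],[0,0,0]],
    [[0,0,0],[0,0,0]],
    [[0,0,0],[0,0,0]]
  ],
  "fingers": 0,
  "grip_force": 40
}}

```text
clock: 22.45
tool_pos: [0.6292, 0.0981, 0.1425]
eef_rot: [0.722, 0.692, 0.0, 0.0]
contact_force: [-0.0, -0.0, 0.8]
opening: 0.153
finger_force: 40.0
```

Gripped. Swing it back along the reverse arc.

>>> {"op": "step_arm", "data": {
  "increments": [
    [[-0.72,0.03,0.76],[0,0,0]],
    [[-0.79,0.03,0.69],[0,0,0]],
    [[-0.85,0.04,0.61],[0,0,0]],
    [[-0.91,0.04,0.53],[0,0,0]],
    [[-0.95,0.04,0.44],[0,0,0]],
    [[-0.99,0.04,0.35],[0,0,0]],
    [[-1.02,0.04,0.25],[0,0,0]],
    [[-1.04,0.05,0.15],[0,0,0]],
    [[-1.05,0.05,0.05],[0,0,0]],
    [[-1.05,0.05,-0.05],[0,0,0]]
  ]
}}

```text
clock: 23.45
tool_pos: [0.5355, 0.1021, 0.1815]
eef_rot: [0.722, 0.691, 0.001, 0.001]
contact_force: [5.2, -0.5, -1.8]
opening: 0.152
finger_force: 40.0
```

>>> {"op": "step_arm", "data": {
  "increments": [
    [[-1.04,0.05,-0.15],[0,0,0]],
    [[-1.02,0.04,-0.24],[0,0,0]],
    [[-0.99,0.04,-0.34],[0,0,0]],
    [[-0.96,0.04,-0.43],[0,0,0]],
    [[-0.91,0.04,-0.52],[0,0,0]],
    [[-0.86,0.04,-0.61],[0,0,0]],
    [[-0.79,0.03,-0.69],[0,0,0]],
    [[-0.72,0.03,-0.76],[0,0,0]],
    [[-0.65,0.03,-0.83],[0,0,0]],
    [[-0.57,0.02,-0.88],[0,0,0]]
  ]
}}

```text
clock: 24.45
tool_pos: [0.4496, 0.1058, 0.1265]
eef_rot: [0.722, 0.692, 0.0, 0.0]
contact_force: [5.1, -0.8, 6.8]
opening: 0.157
finger_force: 40.0
```

>>> {"op": "step_arm", "data": {
  "increments": [
    [[0,0,0],[0,0,0]],
    [[0,0,-0.1],[0,0,0]],
    [[0,0,0],[0,0,0]],
    [[0,0,0],[0,0,0]],
    [[0,0,0],[0,0,0]],
    [[0,0,0],[0,0,0]],
    [[0,0,0],[0,0,0]],
    [[0,0,0],[0,0,0]],
    [[0,0,0],[0,0,0]],
    [[0,0,0],[0,0,0]]
  ]
}}

```text
clock: 25.45
tool_pos: [0.4497, 0.1058, 0.1265]
eef_rot: [0.722, 0.692, 0.0, 0.001]
contact_force: [-0.4, -0.1, 12.7]
opening: 0.148
finger_force: 40.0
```

The tray is at its stop. Let go and retreat.

>>> {"op": "step_arm", "data": {
  "increments": [
    [[0,0,0],[0,0,0]],
    [[0,0,0],[0,0,0]],
    [[0,0,0],[0,0,0]],
    [[0,0,0],[0,0,0]],
    [[0,0,0.5],[0,0,0]],
    [[0,0,1.5],[0,0,0]],
    [[0,0,2.5],[0,0,0]],
    [[0,0,3],[0,0,0]],
    [[0,0,3],[0,0,0]],
    [[0,0,2],[0,0,0]]
  ],
  "fingers": 0.6
}}

```text
clock: 26.45
tool_pos: [0.4504, 0.106, 0.2518]
eef_rot: [0.722, 0.692, 0.001, 0.0]
contact_force: [0.1, -0.0, -0.2]
opening: 0.601
finger_force: 0.0
```

>>> {"op": "step_arm", "data": {
  "increments": [
    [[0,0,2],[0,0,0]],
    [[0,0,2],[0,0,0]],
    [[0,0,2],[0,0,0]],
    [[0,0,1],[0,0,0]],
    [[0,0,0],[0,0,0]],
    [[0,0,0],[0,0,0]],
    [[0,0,0],[0,0,0]],
    [[0,0,0],[0,0,0]],
    [[0,0,0],[0,0,0]],
    [[0,0,0],[0,0,0]]
  ]
}}

```text
clock: 27.45
tool_pos: [0.4502, 0.1058, 0.3194]
eef_rot: [0.722, 0.692, -0.0, -0.0]
contact_force: [-0.5, -0.1, -1.4]
opening: 0.598
finger_force: 0.0
```

```bash
python3 st.py; python3 - <<'E'
from h import *
p,W=cloud("scene"); cv2.imwrite("pics/end.png",p[:,:,::-1])
m=(abs(W[...,2]-.151)<.004)&(abs(W[...,0]-.45)<.03)&(p[...,0]<130)&(abs(W[...,1]-.1)<.08)
q=W[m]; print(m.sum(),cv2.minAreaRect(q[:,:2].astype(np.float32)),np.median(q[:,2]))
E
```

```text
27.45 [0.4502 0.1058 0.3194] yaxis yaw -2.48 z [-0.001 -0.    -1.   ] q [ 0.14  0.43 -0.69  1.9   0.34  0.93 -0.75] F [-0.5 -0.1 -1.4] 0.598 0.0
763 ((0.45197752118110657, 0.1074015200138092), (0.09962049126625061, 0.016522971913218498), 88.09809875488281) 0.15109001376896683
```

View pics/end.png

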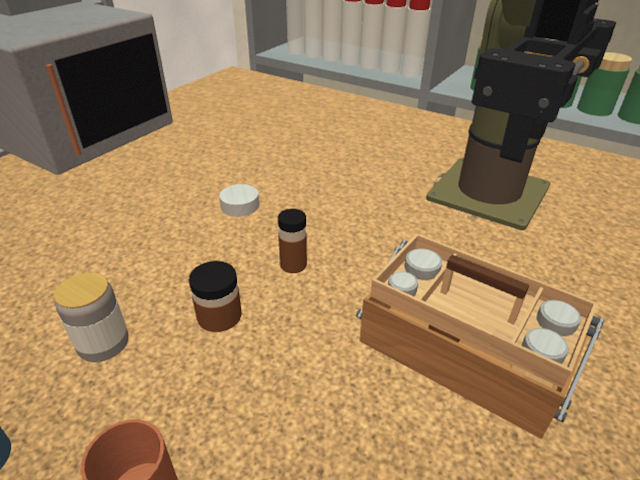

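The tray is home: the handle is at (487,275), its top at 0.151 m as at the start, and the gripper is clear of everything.

```bash
python3 -c "
from plant import r
print(r.finish_job())"
```

```text
the job is handed in; nothing more can be done
None
```

The shortest jar is standing upright in the caddy's compartment, the tray is closed over it and released, and the job is handed in at about 27 s of the allowed 72; no verdict was returned.

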